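# Shut the seasoning cupboard in the canteen

### The job

The small steel cupboard on the canteen table has a wide door and a narrow door, both standing open. Push the wide door shut until its sprung latch snaps in behind the strike and the door stays fully closed by itself; leave the narrow door standing open just as it is.

Things in the scene. Friction and masses are not known exactly. Their poses are not given: they have to be found in the camera images.
- wide_door (a joint): Angle of the wide door (rad): 0 shut, larger more open; starts at 0.5 to 1.0. Closing turns it clockwise seen from above. Its light hinge friction keeps it where it is left. From about 0.07 down to 0.035 the bevelled bolt rides over the strike: about 4 to 7 N at push_spot. Latched it rests at 0 to 0.025; let go before that, it springs back to 0.06 or more.
- push_spot (a point): On the wide door's outer face, 150 mm above the table, 170 mm from the hinge line, 30 mm from the free edge. Moves with the door; x points into the face (the way to push), y from hinge to free edge, z up. Door: steel leaf 200 mm wide, 15 thick, 22 to 186 mm above the table. Latch case 8 mm proud at the edge, 77 to 113 mm up; its bolt sticks out 10 mm past the edge.
- wide_hinge (a point): On the vertical hinge axis of the wide door, 150 mm above the table, in the plane of the inner face (15 mm behind the outer face). Turns with the door, axes as push_spot. The steel cupboard is fixed, 360 mm wide, 200 deep, 200 high; the strike is an upright bar on the post between its two doorways.
- narrow_spot (a point): On the outer face of the narrow door (a bystander, 108 mm wide, same height, hinged at the other end of the same front, open by 1.3 to 1.7 rad), 150 mm above the table, 8 mm from its free edge. x points into its face, y from free edge to hinge. A loose jar, bowl and garlic bulbs stand clear on the table's other half.

How it is judged:
By the outcome, as a careful person would: the job done as asked, in the order asked, and still so for the second after the job is handed in, with the robot touching nothing.
It also fails if it takes over 35 s, if anything falls off the work surface, if the arm or the gripper's body presses on something with over 40 N, if the wrist force passes 120 N, or if a joint passes its speed limit or range.

### The arm

A 6-joint arm with a two-finger parallel gripper is mounted at the origin on the work surface. World frame = base frame: x ahead of the robot, y to its left, z up, the work surface at z = 0. Lengths are in m, angles in degrees, forces in N, time in s.
With the tool pointing down it reaches from about 0.325 to 0.775 m from the base axis. Payload 5.5 kg.
Tool frame: the origin (TCP) lies midway between the tips of the shut fingers; the grasp point (between the pads) lies 19 mm behind it (env.grip_depth is the distance from the TCP to the grasp point, in m); z points along the fingers, y is the line along which they close (so a half turn about z gives the same grasp; the last joint's range is limited). The gripper opens to 88 mm and grips with 3 to 60 N. Pads are 20 mm wide; open, the fingers measure 115 mm over their backs; the gripper's body (75 mm by 178 mm) begins 61 mm behind the grasp point.
Start: joints at [63.616, 5.22, 70.514, -0, 104.267, -3.249], TCP at [0.236, 0.552, 0.223] pointing down, gripper open.
Joint ranges: [-164.24, 164.24], [-49.07, 125.15], [9.68, 141.18], [-86.29, 266.29], [3.28, 154.24], [-151.56, 151.56]. Speed limits (degrees/s): [147.25, 147.25, 172.46, 180, 180, 180].

### API

Orientations are given as [roll, pitch, yaw] about the fixed x, y, z axes, in that order (R = Rz(yaw) Ry(pitch) Rx(roll)).
In Python, from bench import env, capture, job gives the robot as it stands.
- The arm moves only by the tool send_rows, never from a script. Its argument "series" is text: rows parted by semicolons, each of 6 numbers parted by spaces: the shift along the world's x, y, z in m, then the turn, a rotation vector about the world's x, y, z in degrees. In form: x y z rx ry rz; .... A call has exactly 10 rows; each row is the pose to reach, as a shift and turn from the pose commanded when the call began; what a row does not reach only later rows make up. A row lasts 1/12 s, in which the tool goes at most 41.7 mm and 7.16 degrees, less where a joint would pass 70% of its speed; a pose out of reach is approached as far as the arm can. A call with a gripper value outside its range is refused whole. "hand" is the finger opening in m, from 0 to 0.0878, set as the call begins (left out, the last holds). The fingers move at their own pace and stop on an object; the grip force is fixed at half the most. Time passes only in rows, so rows that repeat a pose let the fingers close, or fill a call up. It gives the time, the measured TCP pose, the force, the opening and the grip force at its end, in the units of the state.
- env.observe(): the state, without advancing time (a new reading comes with each control period).
- capture(name): name is "scene" or "top" or "wrist"; returns a dict with "img" (400x640x3 uint8, red, green, blue), "K" (3x3 intrinsics, pixels), "xyz" and "rotation" of the camera in the world. Camera axes: x right, y up, looking along -z (the intrinsics and any distortion apply to the point x, -y, -z); pixel columns grow to the right and rows downward; lengths in m; the calibration is good to about 2 mm. A picture is of the moment at which its call begins. There is no depth.
- job.sign_off(): hands the job in; it is judged then, once.
The state is a dict: "time_s": time; "qpos": joint angles; "joint_velocities": joint speeds; "joint_torque": joint torques, N m; "tool_pos": TCP position; "eef_rot": TCP orientation; "ft_force": force on the tool from outside, world axes, zero at the start; "wrist_torque": the same for the moment, N m; "finger_gap": opening from 0.0 (shut) to 1.0 (fully open); "gripper_force": force on a finger pad.
Only numpy, scipy, OpenCV 4.12 (cv2) and the standard library are available. Lean on these libraries where they do the work, as an engineer would, in place of code of your own. Each camera call takes 0.05 s, during which the arm holds its last target. There are 200 camera calls.

## Working session

There is one attempt and no reset: what is moved stays moved. The work goes in short steps, Python scripts to look and compute and a tool call to move; the robot and the scene stay as the last step left them, time stands still between calls to the robot, and variables do not carry over. Pictures are saved under pics/ and viewed, at most 10 in all, crops included, and the job is handed in when it is done.

Besides the shell and the picture viewer there is one more tool, called as a command line: name --argument value ..., lists and objects as JSON in quotes. send_rows: Moves the arm, as the interface text tells. Its arguments: {"type":"object","properties":{"series":{"type":"string"},"hand":{"type":"number"}},"required":["series"]}

```bash
mkdir -p pics; ls; python3 - <<'E'
from bench import env, capture, job
import cv2, numpy as np
for n in ["scene","top"]:
    c=capture(n); cv2.imwrite(f"pics/{n}0.png",c["img"][:,:,::-1]); print(n,c["K"],c["xyz"],c["rotation"],[k for k in c])
print(env.observe())
E
```

```text
pics
scene [[365.2508612    0.         325.07193834]
 [  0.         365.2508612  201.02273169]
 [  0.           0.           1.        ]] [ 0.96536134 -0.0593952   0.59973819] [4.36721479e+01 1.31310081e-02 9.85639860e+01] ['img', 'K', 'xyz', 'rotation']
top [[455.87424456   0.         324.03492432]
 [  0.         455.87424456 196.43083106]
 [  0.           0.           1.        ]] [ 0.42901724 -0.14369514  0.80845813] [  8.41878647  -0.39376041 -90.54147889] ['img', 'K', 'xyz', 'rotation']
{'time_s': 0.1, 'qpos': array([ 6.36143432e+01,  5.25847221e+00,  7.05747465e+01, -2.36056659e-04,
        1.04266756e+02, -3.25013990e+00]), 'joint_velocities': array([ 0.10012738,  0.03969849, -0.17334673, -0.11963211, -0.01148139,
       -0.02720699]), 'joint_torque': array([ 2.77794519e-03, -4.47860134e+01, -4.07568741e+01,  7.00853672e-02,
        2.84651929e-02, -1.13174908e-04]), 'tool_pos': array([0.23564284, 0.55150059, 0.22162562]), 'eef_rot': array([-1.79900173e+02, -5.43957437e-03,  1.56864420e+02]), 'ft_force': array([-0.41556501,  0.16201884, -0.37984096]), 'wrist_torque': array([0.02099314, 0.00271236, 0.00562395]), 'gripper_force': 0.0, 'finger_gap': 1.0020730608179058}
```

View pics/scene0.png

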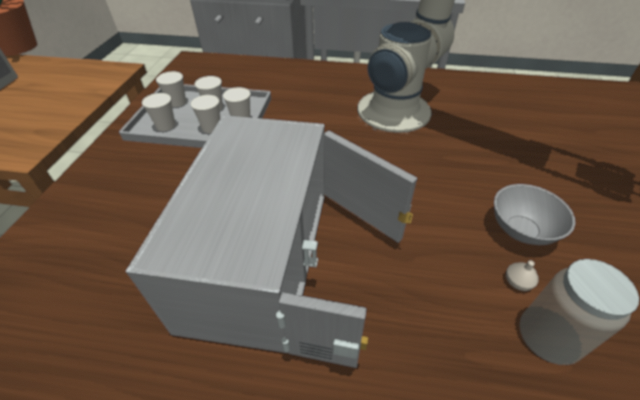

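View pics/top0.png

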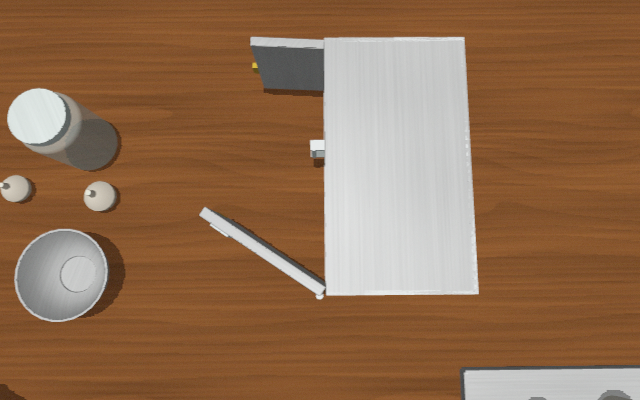

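The top view shows the wide door's top edge running from the hinge at about (322,292) to the free edge at (203,212). The cupboard top spans (324,38) to (478,294), and the narrow door's top edge runs from (325,43) to (251,41). In the scene view the jar, bowl and garlic are on the +y side. Next I cast rays from these pixels.

```bash
cat > h.py <<'E'
import numpy as np
from scipy.spatial.transform import Rotation as Rn
def ray(c,u,v,z):
    d=Rn.from_euler('xyz',c["rotation"],degrees=True).as_matrix()@np.array([(u-c["K"][0][2])/c["K"][0][0],-(v-c["K"][1][2])/c["K"][1][1],-1])
    return np.array(c["xyz"])+d*(z-c["xyz"][2])/d[2]
E
python3 - <<'E'
from bench import env, capture, job
from h import *
import cv2
c=capture("top")
for n,u,v,z in [("hinge outer corner",322,297,.186),("hinge-inner",326,287,.186),("free inner",206,207,.186),("free outer",200,214,.186),("cup a",324,38,.2),("cup b",324,295,.2),("cup c",464,38,.2),("cup d",478,294,.2),("nar free",251,38,.186),("nar free in",252,46,.186),("nar hinge",324,43,.186),("strike",311,150,.15),("jar",68,120,.13),("bowl",107,275,.06),("garlic",115,196,.02)]:
    print(n,ray(c,u,v,z).round(4))
i=c["img"][180:310,180:340,::-1]; cv2.imwrite("pics/crop.png",cv2.resize(i,None,fx=4.5,fy=4.5,interpolation=cv2.INTER_CUBIC))
E
```

```text
hinge outer corner [ 0.3852 -0.1448  0.186 ]
hinge-inner [ 0.3983 -0.1503  0.186 ]
free inner [0.5078 0.0134 0.186 ]
free outer [0.4982 0.0213 0.186 ]
cup a [ 0.7468 -0.1508  0.2   ]
cup b [ 0.3888 -0.1475  0.2   ]
cup c [ 0.7457 -0.3504  0.2   ]
cup d [ 0.388  -0.3493  0.2   ]
nar free [ 0.7548 -0.0449  0.186 ]
nar free in [ 0.7424 -0.0465  0.186 ]
nar hinge [ 0.7464 -0.1509  0.186 ]
strike [ 0.5962 -0.1305  0.15  ]
jar [0.6514 0.243  0.13  ]
bowl [0.4146 0.2015 0.06  ]
garlic [0.5495 0.2141 0.02  ]
```

View pics/crop.png

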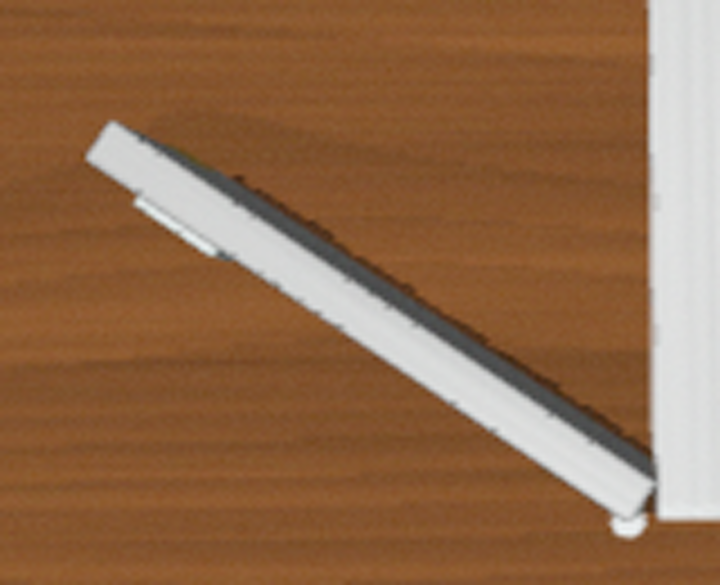

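The cupboard comes out at 358 × 200 mm, with its front at y≈-0.149. The hinge is at about (0.397, -0.149). The door is about 197 mm long and open about 0.976 rad. These all match the given sizes. The tool x axis is already nearly normal to the door, so I'll push with the side of the shut fingers at TCP z≈0.145 and turn the tool with the door.

send_rows --series "0.013 -0.036 0 0 0 -2; 0.027 -0.072 0 0 0 -4; 0.04 -0.108 0 0 0 -6; 0.054 -0.144 0 0 0 -8; 0.067 -0.18 0 0 0 -10; 0.081 -0.216 0 0 0 -11; 0.094 -0.252 0 0 0 -11; 0.108 -0.288 0 0 0 -11; 0.121 -0.324 0 0 0 -11; 0.135 -0.36 0 0 0 -11" --hand 0

```text
time_s: 0.98
tool_pos: [0.3708, 0.19, 0.2225]
eef_rot: [180.0, 0.0, 145.9]
ft_force: [1.0, 0.5, -0.0]
finger_gap: 0.277
gripper_force: 0.0
```

send_rows --series "0.013 -0.036 0 0 0 0; 0.027 -0.072 0 0 0 0; 0.04 -0.108 0 0 0 0; 0.054 -0.144 0 0 0 0; 0.059 -0.158 0 0 0 0; 0.059 -0.158 -0.025 0 0 0; 0.059 -0.158 -0.05 0 0 0; 0.059 -0.158 -0.078 0 0 0; 0.059 -0.158 -0.078 0 0 0; 0.059 -0.158 -0.078 0 0 0"

```text
time_s: 1.82
tool_pos: [0.4287, 0.0337, 0.1434]
eef_rot: [-179.9, -0.2, 145.9]
ft_force: [0.2, 0.9, 0.8]
finger_gap: 0.003
gripper_force: 0.0
```

```bash
python3 - <<'E'
from bench import env, capture, job
from h import *
import cv2
o=env.observe(); print(o["tool_pos"],o["eef_rot"],o["ft_force"],o["finger_gap"],o["time_s"])
cv2.imwrite("pics/t1.png",capture("top")["img"][:,:,::-1])
H=np.array([.397,-.149]); p0=None
def P(t,g): return H+.17*np.array([np.cos(t),np.sin(t)])+(.025+g)*np.array([-np.sin(t),np.cos(t)])
a=.976
for t in [.976,.9,.8,.7,.6,.5,.4,.3,.25,.2,.15,.1,.05,.02,0,-.02,-.04]: print(t,P(t,0).round(4),(P(t,0)-o["tool_pos"][:2]).round(3),np.degrees(t-a).round(1))
E
```

```text
[0.42871541 0.03373331 0.14343449] [-1.79885163e+02 -1.70998508e-01  1.45859548e+02] [0.19448057 0.87733052 0.80887983] 0.0029717934057280704 1.8167
0.976 [0.4716 0.0058] [ 0.043 -0.028] 0.0
0.9 [ 4.831e-01 -3.000e-04] [ 0.054 -0.034] -4.4
0.8 [ 0.4975 -0.0096] [ 0.069 -0.043] -10.1
0.7 [ 0.5109 -0.0204] [ 0.082 -0.054] -15.8
0.6 [ 0.5232 -0.0324] [ 0.094 -0.066] -21.5
0.5 [ 0.5342 -0.0456] [ 0.105 -0.079] -27.3
0.4 [ 0.5438 -0.0598] [ 0.115 -0.094] -33.0
0.3 [ 0.552  -0.0749] [ 0.123 -0.109] -38.7
0.25 [ 0.5555 -0.0827] [ 0.127 -0.116] -41.6
0.2 [ 0.5586 -0.0907] [ 0.13  -0.124] -44.5
0.15 [ 0.5614 -0.0989] [ 0.133 -0.133] -47.3
0.1 [ 0.5637 -0.1072] [ 0.135 -0.141] -50.2
0.05 [ 0.5655 -0.1155] [ 0.137 -0.149] -53.1
0.02 [ 0.5665 -0.1206] [ 0.138 -0.154] -54.8
0 [ 0.567 -0.124] [ 0.138 -0.158] -55.9
-0.02 [ 0.5675 -0.1274] [ 0.139 -0.161] -57.1
-0.04 [ 0.5679 -0.1308] [ 0.139 -0.165] -58.2
```

View pics/t1.png

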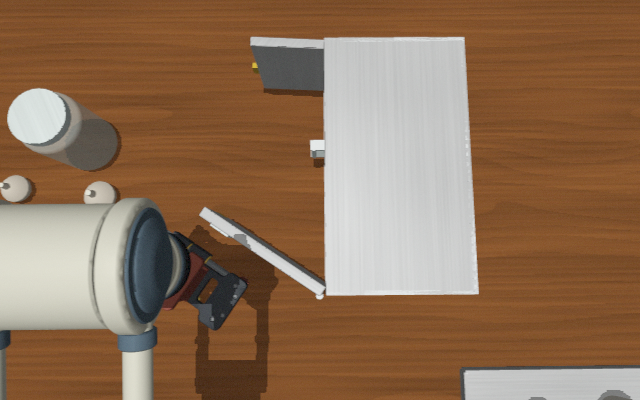

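The gripper is on the outer side of the wide door at about (205,290), and the door is unchanged. I'll make contact gently and then follow the arc.

send_rows --series "0.012 -0.008 0 0 0 0; 0.024 -0.016 0 0 0 0; 0.033 -0.022 0 0 0 0; 0.040 -0.026 0 0 0 0; 0.045 -0.029 0 0 0 -1; 0.050 -0.031 0 0 0 -3; 0.054 -0.034 0 0 0 -4.4; 0.062 -0.038 0 0 0 -7; 0.069 -0.043 0 0 0 -10; 0.076 -0.048 0 0 0 -13"

```text
time_s: 2.7
tool_pos: [0.5063, -0.0142, 0.1454]
eef_rot: [180.0, 0.0, 132.7]
ft_force: [-0.8, -0.1, 0.4]
finger_gap: 0.003
gripper_force: 0.3
```

send_rows --series "0.006 -0.006 0 0 0 -3; 0.012 -0.012 0 0 0 -6; 0.018 -0.018 0 0 0 -9; 0.024 -0.025 0 0 0 -12; 0.029 -0.031 0 0 0 -14.5; 0.034 -0.038 0 0 0 -17.5; 0.039 -0.046 0 0 0 -20; 0.043 -0.053 0 0 0 -23; 0.047 -0.061 0 0 0 -26; 0.047 -0.061 0 0 0 -26"

```text
time_s: 3.53
tool_pos: [0.5534, -0.0763, 0.1451]
eef_rot: [180.0, 0.0, 106.7]
ft_force: [-0.2, 0.4, 0.0]
finger_gap: 0.003
gripper_force: 0.0
```

```bash
python3 - <<'E'
from bench import env, capture, job
import cv2
o=env.observe(); print(o["tool_pos"],o["eef_rot"],o["ft_force"],o["finger_gap"],o["time_s"])
cv2.imwrite("pics/t2.png",capture("top")["img"][:,:,::-1])
E
```

```text
[ 0.55337274 -0.07627849  0.14506916] [1.79974707e+02 4.62715610e-02 1.06675965e+02] [-0.19569601  0.37305086  0.02440122] 0.0030912096662990924 3.5333
```

View pics/t2.png

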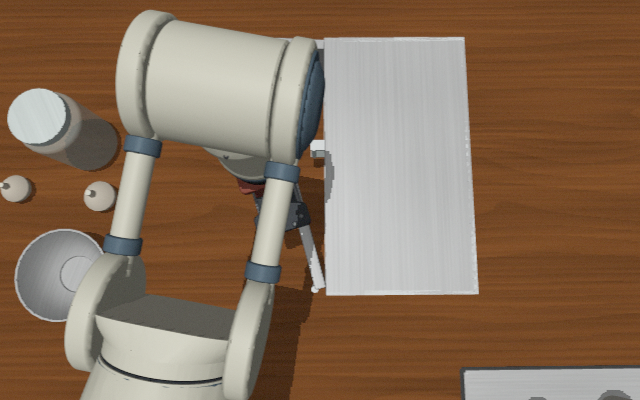

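The door has followed to about 0.29 rad, with the hinge at (318,290) and the gripper on its outer face. Now I'll take it through the latch zone.

send_rows --series "0.003 -0.007 0 0 0 -3; 0.005 -0.0145 0 0 0 -5.5; 0.008 -0.023 0 0 0 -8; 0.010 -0.031 0 0 0 -11; 0.011 -0.035 0 0 0 -12.5; 0.012 -0.039 0 0 0 -14; 0.013 -0.043 0 0 0 -15.5; 0.0135 -0.046 0 0 0 -16.5; 0.0135 -0.048 0 0 0 -17; 0.0135 -0.048 0 0 0 -17"

```text
time_s: 4.42
tool_pos: [0.5663, -0.1235, 0.1447]
eef_rot: [180.0, 0.0, 89.9]
ft_force: [-0.5, 0.1, 0.2]
finger_gap: 0.003
gripper_force: 0.0
```

send_rows --series "0 -0.001 0 0 0 0; 0 -0.002 0 0 0 0; 0 -0.003 0 0 0 0; 0 -0.004 0 0 0 0; 0 -0.004 0 0 0 0; 0 -0.005 0 0 0 0; 0 -0.005 0 0 0 0; 0 -0.005 0 0 0 0; 0 -0.005 0 0 0 0; 0 -0.005 0 0 0 0"

```text
time_s: 5.25
tool_pos: [0.5662, -0.1236, 0.1448]
eef_rot: [-180.0, -0.4, 90.1]
ft_force: [-2.3, 16.1, 2.7]
finger_gap: 0.004
gripper_force: 8.0
```

```bash
python3 - <<'E'
from bench import env, capture, job
import cv2
o=env.observe(); print(o["tool_pos"],o["ft_force"],o["wrist_torque"])
E
```

```text
[ 0.56617612 -0.12357746  0.1448027 ] [-2.3015689  16.13296605  2.73222582] [ 2.2679407   0.30687504 -0.06318657]
```

It stops hard at 16 N with the finger at the predicted shut position. I'll back off and check.

send_rows --series "0 0.005 0 0 0 0; 0 0.01 0 0 0 0; -0.005 0.03 0 0 0 0; -0.02 0.06 0 0 0 0; -0.04 0.09 0 0 0 0; -0.07 0.12 0.02 0 0 0; -0.1 0.15 0.05 0 0 0; -0.12 0.18 0.08 0 0 0; -0.14 0.21 0.08 0 0 0; -0.15 0.24 0.08 0 0 0"

```text
time_s: 6.08
tool_pos: [0.4162, 0.1108, 0.2281]
eef_rot: [179.6, -0.0, 89.7]
ft_force: [-0.1, 0.8, -0.7]
finger_gap: 0.003
gripper_force: 0.0
```

send_rows --series "-0.015 0.036 0 0 0 0; -0.03 0.072 0 0 0 0; -0.045 0.108 0 0 0 0; -0.06 0.144 0 0 0 0; -0.075 0.18 0 0 0 0; -0.09 0.216 0 0 0 0; -0.09 0.24 0 0 0 0; -0.09 0.26 0 0 0 0; -0.09 0.26 0 0 0 0; -0.09 0.26 0 0 0 0"

```text
time_s: 6.92
tool_pos: [0.3266, 0.3708, 0.2241]
eef_rot: [-180.0, 0.1, 90.0]
ft_force: [-0.2, -0.0, 0.1]
finger_gap: 0.008
gripper_force: 0.0
```

```bash
python3 - <<'E'
from bench import env, capture, job
import cv2, numpy as np
o=env.observe(); print(o["tool_pos"],o["ft_force"],o["time_s"])
a=capture("top")["img"][20:310,180:480,::-1];b=capture("scene")["img"][90:380,130:450,::-1]
cv2.imwrite("pics/t3.png",np.hstack([cv2.resize(a,(400,387)),cv2.resize(b,(400,387))]))
E
```

```text
[0.32659906 0.37076022 0.22411473] [-0.22796872 -0.0148447   0.12920429] 6.9167
```

View pics/t3.png

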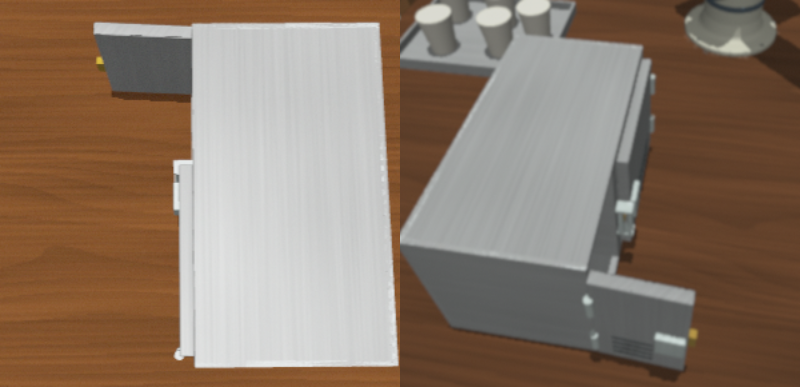

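The top view shows the wide door lying along the front, with its outer edge at about column 180 at both ends. The narrow door is unchanged. I'll run a quick numeric check of the door angle before handing in.

```bash
python3 - <<'E'
from bench import env, capture, job
from h import *
import cv2
c=capture("top"); S=cv2.cvtColor(c["img"],cv2.COLOR_RGB2HSV)[:,:,1]<60
pts=np.array([ray(c,295+np.argmax(S[v,295:340]),v,.186)[:2] for v in range(180,276,3)])
k=np.polyfit(pts[:,0],pts[:,1],1); print("door angle",k[0],"resid",np.std(pts[:,1]-np.polyval(k,pts[:,0])),pts[[0,-1]])
d=np.array([ray(c,325+np.argmax(S[v,325:340]==0) if 0 else 324,v,.2)[:2] for v in (38,295)]); print("front dir",(d[0]-d[1])[1]/(d[0]-d[1])[0])
E
```

```text
door angle 0.014995061476088485 resid 0.0007230980393881177 [[ 0.54429679 -0.13097616]
 [ 0.41697141 -0.13569153]]
front dir -0.009439653439580944
```

The measured angle is about 0.015–0.025 rad. An unlatched door would spring back to 0.06 or more, so it is latched.

```bash
python3 -c "
from bench import env, capture, job
print(job.sign_off())"
```

```text
the job is handed in; nothing more can be done
None
```

The wide door is shut and, by the camera, latched: it rests at about 0.015–0.025 rad with the arm clear. The narrow door looks unmoved, and I handed the job in at about 7 s.

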